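# Put the round lids on their pots

### The arm

A 6-joint arm with a two-finger parallel gripper is mounted at the origin on a cart in front of the work surface, level with it; the furniture and walls round the work are solid. World frame = base frame: x ahead of the robot, y to its left, z up, the work surface at z = 0. Lengths are in m, angles in rad, forces in N, time in s.
With the tool pointing down it reaches from about 0.275 to 1 m from the base axis. Payload 8.4 kg.
Tool frame: the origin (TCP) lies between the finger pads; the fingertips stand arm.tip_extent ahead of it and the grasp point (between the pads) lies 5 mm behind it (arm.tip_extent is the distance from the TCP to the fingertips, in m); z points along the fingers, y is the direction in which the jaws open and shut (so a half turn about z gives the same grasp; the last joint's range is limited). The gripper opens to 85 mm and grips with 20 to 120 N. Pads are 22 mm wide; open, the fingers measure 114 mm over their backs; the gripper's body (76 mm by 85 mm) begins 54 mm behind the grasp point. The pads swing forward as they close: fully open they stand 13 mm farther back than shut.
Start: joints at [1.127, 0.353, 1.633, -0, 1.155, -0.002], TCP at [0.267, 0.565, 0.245] pointing down, gripper open.
Joint ranges: [-2.63, 2.63], [-0.92, 2.1], [0.06, 2.66], [-1.3, 4.44], [0, 2.69], [-3.02, 3.02]. Speed limits (rad/s): [2.22, 2.22, 2.79, 3.14, 3.14, 3.14].

### API

Orientations are given as a unit quaternion [x, y, z, w].
In Python, from workcell import arm, eyes, order, telemetry gives the robot as it stands. Calls block until the motion is done:
- arm.movep(position, orientation): joint-space move of the TCP to a pose.
- arm.move_straight(position, max_speed=0.15, ori=None, until_force=None): straight line of the TCP; ori=None keeps the orientation; max_speed is the mean speed in m/s. With until_force (N) it stops when the force on the tool has changed by that much, and returns True; else False.
- arm.goto_joints(angles): joint-space move.
- arm.gripper_open() and arm.gripper_close(strength=None): open the fingers fully, or close them until they stop; strength is the grip in N (None keeps the last).
- arm.hold(seconds).
- arm.ik(position, orientation): joint angles nearest the present ones, or None.
- eyes.snapshot(name): name is "scene" or "top" or "wrist"; returns the picture (384x512x3 uint8, red, green, blue); there is no depth.
- eyes.camera_params(name): a dict with "intrinsics" (3x3 intrinsics, pixels), "world_to_cam" (4x4, takes a point from world to camera coordinates); the wrist camera has in their place "tool_from_camera" (4x4, takes a point from camera to tool coordinates, whose origin is the TCP and whose axes are the flange's). Camera axes: x right, y down, z forward; pixel columns grow to the right and rows downward; lengths in m; the calibration is good to about 2 mm. A picture is of the moment at which its call begins: read the wrist's pose just before it. camera_params takes no time and is no camera call.
A pose or a line that the arm cannot do raises arm.Unreachable and nothing moves.
- order.hand_in(): hands the job in, once; it reports no verdict.
Readings, each from a call of its own:
- telemetry.current_time_s(): time.
- telemetry.current_q(): joint angles.
- telemetry.current_dq(): joint speeds.
- telemetry.current_joint_efforts(): joint torques, N m.
- telemetry.current_eef_pos(): TCP position.
- telemetry.current_eef_rot(): TCP orientation.
- telemetry.current_force(): force on the tool from outside, world axes, zero at the start.
- telemetry.current_moment(): the same for the moment, N m.
- telemetry.current_gripper_width(): finger opening in m.
Only numpy, scipy, OpenCV 4.12 (cv2) and the standard library are available. Lean on these libraries where they do the work, as an engineer would, in place of code of your own. Each camera call takes 0.05 s, during which the arm holds its last target. There are 200 camera calls.

### The job

Cover the three round pots: put each round lid on the round pot of its own size, seated level with the step under the lid inside the mouth of the pot. Leave the pots standing where they are, and leave the square tub and its square lid alone.

Things in the scene. Friction and masses are not known exactly. Their poses are not given: they have to be found in the camera images.
- small_pot: small round open pot of dark steel with a bright rolled rim, empty, 68 mm across the rim, 48 mm high, wall 3 mm, loose, standing in one of the two shallow baking trays (walls 77 mm high). Origin: centre of its underside; z up the pot's axis, so the rim is 48 mm above the origin.
- medium_pot: medium round open pot of dark steel with a bright rolled rim, empty, 90 mm across the rim, 56 mm high, wall 3 mm, loose, standing in one of the two shallow baking trays (walls 77 mm high). Origin: centre of its underside; z up the pot's axis, so the rim is 56 mm above the origin.
- large_pot: large round open pot of dark steel with a bright rolled rim, empty, 112 mm across the rim, 64 mm high, wall 3 mm, loose, standing in one of the two shallow baking trays (walls 77 mm high). Origin: centre of its underside; z up the pot's axis, so the rim is 64 mm above the origin.
- small_lid: small round steel lid lying loose on the counter: flange 84 mm across, under it an 8 mm deep round step (46 mm across, fits the small pot's mouth with 8 mm play all round), on its centre an upright round black knob (26 mm across), the grip. Origin: centre of the step's underside; z up: flange 8 to 11 mm, knob top 49 mm. Seated, the origin is 40 mm above the pot's origin.
- medium_lid: medium round steel lid lying loose on the counter: flange 106 mm across, under it an 8 mm deep round step (68 mm across, fits the medium pot's mouth with 8 mm play all round), on its centre an upright round black knob (26 mm across), the grip. Origin: centre of the step's underside; z up: flange 8 to 11 mm, knob top 49 mm. Seated, the origin is 48 mm above the pot's origin.
- large_lid: large round steel lid lying loose on the counter: flange 128 mm across, under it an 8 mm deep round step (90 mm across, fits the large pot's mouth with 8 mm play all round), on its centre an upright round black knob (26 mm across), the grip. Origin: centre of the step's underside; z up: flange 8 to 11 mm, knob top 49 mm. Seated, the origin is 56 mm above the pot's origin.
- square_tub: square open tub of dark steel, 84 x 84 x 54 mm, standing among the round pots in a tray; to be left alone. Origin: centre of its underside, z up.
- square_lid: square steel lid, 96 x 96 mm, with the same black knob (26 mm across, top 49 mm above the counter), lying on the counter among the round lids; to be left alone. Origin: centre of its underside, z up.

How it is judged:
By the outcome, as a careful person would: the job done as asked, in the order asked, and still so for the second after the job is handed in, with the robot touching nothing.
It also fails if it takes over 83 s, if anything falls off the work surface, if the arm or the gripper's body presses on something with over 40 N, if the wrist force passes 120 N, or if a joint passes its speed limit or range.

## Working session

There is one attempt and no reset: what is moved stays moved. The work goes in short steps, each a Python script; the robot and the scene stay as the last script left them, time stands still between calls to the robot, and variables do not carry over. Pictures are saved under pics/ and viewed, on a budget of 14 in all, crops included, one or two more only if the job needs it, and the job is handed in when it is done.

```bash
mkdir -p pics; ls
python3 - <<'E'
from workcell import arm, eyes, order, telemetry
import cv2,numpy as np
np.set_printoptions(precision=4,suppress=True)
for n in("scene","top","wrist"):
    im=eyes.snapshot(n); cv2.imwrite(f"pics/{n}0.png",im[:,:,::-1]); print(n,eyes.camera_params(n))
print(arm.tip_extent,telemetry.current_time_s(),telemetry.current_eef_rot())
E
```

```text
pics
scene {'intrinsics': array([[416.004 ,   0.    , 252.3982],
       [  0.    , 416.004 , 188.0931],
       [  0.    ,   0.    ,   1.    ]]), 'world_to_cam': array([[ 0.6874, -0.7262,  0.0108, -0.3886],
       [-0.3477, -0.3422, -0.8729,  0.1893],
       [ 0.6376,  0.5963, -0.4877,  0.9229],
       [ 0.    ,  0.    ,  0.    ,  1.    ]])}
top {'intrinsics': array([[380.8969,   0.    , 257.7208],
       [  0.    , 380.8969, 189.0063],
       [  0.    ,   0.    ,   1.    ]]), 'world_to_cam': array([[-0.0122, -0.9997,  0.0207, -0.0407],
       [-0.9853,  0.0085, -0.1708,  0.5233],
       [ 0.1706, -0.0225, -0.9851,  0.981 ],
       [ 0.    ,  0.    ,  0.    ,  1.    ]])}
wrist {'intrinsics': array([[271.8384,   0.    , 255.6863],
       [  0.    , 271.8384, 192.1559],
       [  0.    ,   0.    ,   1.    ]]), 'tool_from_camera': array([[ 0.0002, -0.9559, -0.2937,  0.0762],
       [ 1.    ,  0.0004, -0.0006,  0.0001],
       [ 0.0007, -0.2937,  0.9559, -0.1289],
       [ 0.    ,  0.    ,  0.    ,  1.    ]])}
0.014 0.15 [ 0.2191  0.9757 -0.0005 -0.0001]
```

View pics/top0.png

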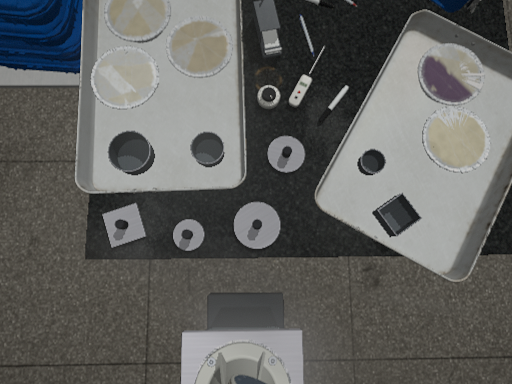

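View pics/scene0.png

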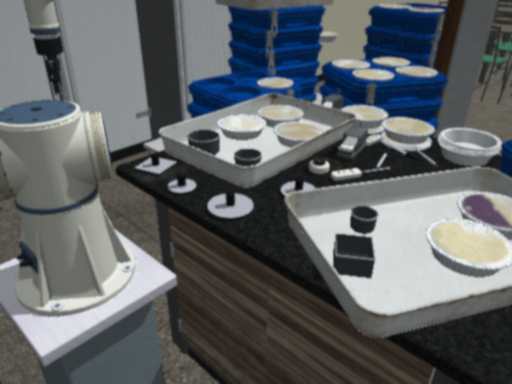

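The top view shows the large pot (131,152), medium pot (207,149), small pot (372,161) and tub (397,214). The lids are the square one (124,224), small (188,235), large (257,225) and medium (286,154). The scene view agrees.

```bash
cat > h.py <<'E'
from workcell import arm, eyes, order, telemetry
import cv2,numpy as np
from scipy.spatial.transform import Rotation as R
np.set_printoptions(precision=4,suppress=True)
def cam(name):
    p=eyes.camera_params(name); K=p["intrinsics"]
    if name=="wrist":
        T=np.eye(4);T[:3,:3]=R.from_quat(telemetry.current_eef_rot()).as_matrix();T[:3,3]=telemetry.current_eef_pos()
        return K,T@p["tool_from_camera"]
    return K,np.linalg.inv(p["world_to_cam"])
def ray(K,T,uv,z):
    d=T[:3,:3]@np.linalg.solve(K,[uv[0],uv[1],1]); c=T[:3,3]
    return c+d*(z-c[2])/d[2]
def proj(K,T,P):
    q=np.linalg.inv(T)@np.r_[P,1]; q=K@q[:3]; return q[:2]/q[2]
def circ(K,T,pts,z):
    """circle fit of pixel contour cast onto plane z -> centre, diameter"""
    w=np.array([ray(K,T,p,z)[:2] for p in pts]); 
    (c,r)=cv2.minEnclosingCircle((w*1000).astype(np.float32))
    A=np.c_[2*w,np.ones(len(w))]; s=np.linalg.lstsq(A,(w**2).sum(1),rcond=None)[0]
    return s[:2],2*np.sqrt(s[2]+s[0]**2+s[1]**2),np.array(c)/1000,2*r/1000
E
python3 - <<'E'
from h import *
K,T=cam("top"); print("cam",T[:3,3])
im=cv2.imread("pics/top0.png"); g=cv2.cvtColor(im,cv2.COLOR_BGR2GRAY)
for n,(u,v) in dict(sq=(124,224),s=(188,235),l=(257,225),m=(286,154)).items():
    m=np.zeros_like(g); m[v-32:v+32,u-32:u+32]=(g>110)[v-32:v+32,u-32:u+32]
    cs=cv2.findContours(m,cv2.RETR_EXTERNAL,cv2.CHAIN_APPROX_NONE)[0]
    c=min([c for c in cs if len(c)>50],key=lambda c:np.hypot(*(c[:,0].mean(0)-(u,v))))[:,0]
    h=cv2.convexHull(c)[:,0]
    print("lid",n,*circ(K,T,c,.011),c.min(0),c.max(0))
for n,(u,v,z) in dict(L=(131,152,.066),M=(207,149,.058),S=(372,161,.05)).items(): print("pot",n,ray(K,T,(u,v),z))
a=cv2.resize(im[118:188,75:251],None,fx=4,fy=4,interpolation=cv2.INTER_CUBIC)
b=cv2.resize(im[125:195,315:491],None,fx=4,fy=4,interpolation=cv2.INTER_CUBIC)
cv2.imwrite("pics/crop1.png",np.vstack([a,b]))
E
```

```text
cam [ 0.3478 -0.0231  1.0566]
lid sq [0.4335 0.3198] 0.10799806969016872 [0.4339 0.32  ] 0.13250033569335937 [102 203] [145 247]
lid s [0.4058 0.1434] 0.07136613336225764 [0.4052 0.1443] 0.0848989486694336 [173 219] [203 250]
lid l [ 0.4296 -0.0422] 0.12563236227015812 [ 0.4295 -0.0416] 0.12887411499023438 [234 202] [279 248]
lid m [ 0.6304 -0.1276] 0.10338464758624501 [ 0.6303 -0.1273] 0.1072045669555664 [268 136] [304 172]
pot L [0.6223 0.291  0.066 ]
pot M [0.6316 0.0899 0.058 ]
pot S [ 0.5971 -0.3596  0.05  ]
```

View pics/crop1.png

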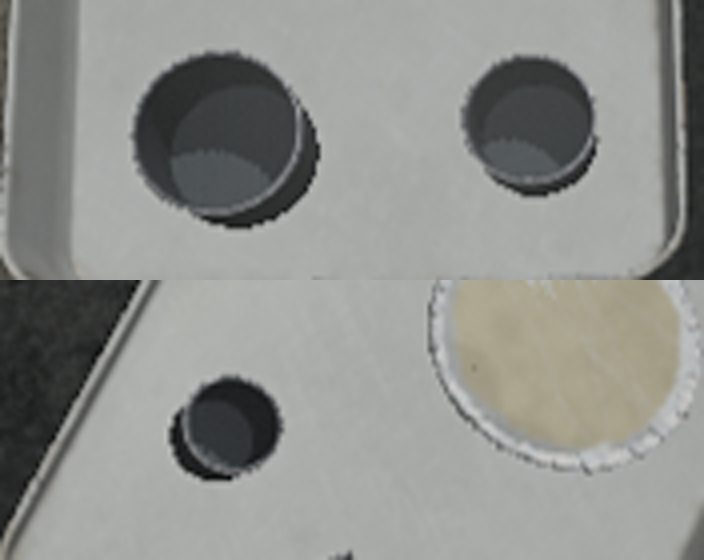

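The crop shows the rim ellipses: large centred at (129.4,151.1), medium at (207.5,148), small at (373.2,161), each with some outer wall visible. The lid diameters check out. Next I'll survey the pots with the wrist camera.

```bash
cat >> h.py <<'E'
def quat(phi):
    a=(phi+np.pi/2)/2; return [np.cos(a),np.sin(a),0,0]
def look(n,x,y,z=.2):
    arm.movep([x,y,z],quat(np.arctan2(y,x))); 
    K,T=cam("wrist"); im=eyes.snapshot("wrist"); cv2.imwrite(f"pics/{n}.png",im[:,:,::-1]); np.savez(f"pics/{n}.npz",K=K,T=T)
    return K,T,im
E
python3 - <<'E'
from h import *
Kt,Tt=cam("top"); out=[]
for n,(u,v,z) in dict(L=(129.4,151.1,.067),M=(207.5,148,.059),S=(373.2,161,.051)).items():
    p=ray(Kt,Tt,(u,v),z); K,T,im=look("pot"+n,*p[:2])
    c=proj(K,T,p); print(n,p,c,telemetry.current_time_s(),telemetry.current_eef_pos())
    cx,cy=c.astype(int); out.append(im[max(0,cy-100):,max(0,cx-100):][:200,:200,::-1])
cv2.imwrite("pics/pots.png",cv2.resize(np.hstack(out),(795,265)))
E
```

```text
L [0.6246 0.295  0.067 ] [256.5986 188.9461] 1.85 [0.6239 0.2962 0.2002]
M [0.6341 0.0884 0.059 ] [256.3013 186.3829] 2.7417 [0.6343 0.0901 0.2001]
S [ 0.5968 -0.3626  0.051 ] [256.9853 183.7412] 4.45 [ 0.5975 -0.3613  0.2   ]
```

View pics/pots.png

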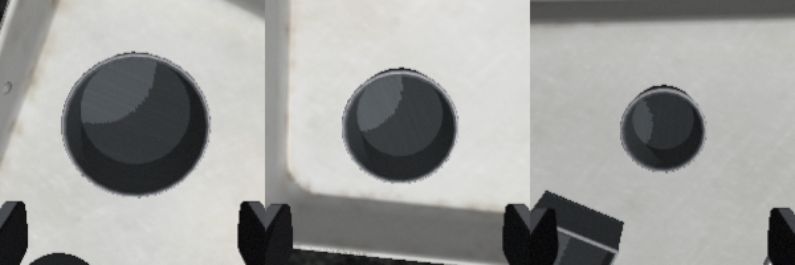

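Each pot sits near its predicted pixel, and only a thin sliver of outer wall shows at the top of each. I'll fit the rim circles robustly, using the inner dark region.

```bash
cat >> h.py <<'E'
from scipy.optimize import least_squares
def rfit(K,T,pts,z):
    w=np.array([ray(K,T,p,z)[:2] for p in pts]); m=(w.min(0)+w.max(0))/2
    s=least_squares(lambda s:np.hypot(*(w-s[:2]).T)-s[2],[*m,.04],loss="soft_l1",f_scale=.0005).x
    return s[:2],2*s[2]
def blob(mask,c):
    cs=cv2.findContours(mask.astype(np.uint8),cv2.RETR_EXTERNAL,cv2.CHAIN_APPROX_NONE)[0]
    cs=[k for k in cs if cv2.contourArea(k)>800]
    return min(cs,key=lambda k:np.hypot(*(k[:,0].mean(0)-c)))[:,0]
E
python3 - <<'E'
from h import *
for n,z,d in(("L",.064,.112),("M",.056,.09),("S",.048,.068)):
    f=np.load(f"pics/pot{n}.npz");K,T=f["K"],f["T"]; g=cv2.imread(f"pics/pot{n}.png",0)
    for th in(80,110,135):
        c=blob(g<th,(256,187)); lo=c[c[:,1]>c[:,1].mean()-10]
        for fl in (0,.006): print(n,th,fl,*rfit(K,T,lo,z+fl),"want",d,d-.006)
E
```

```text
L 80 0 [0.6298 0.2936] 0.09737432250051498 want 0.112 0.106
L 80 0.006 [0.629  0.2951] 0.09515354049235067 want 0.112 0.106
L 110 0 [0.6247 0.2984] 0.10921819346620458 want 0.112 0.106
L 110 0.006 [0.624  0.2999] 0.10674644228652234 want 0.112 0.106
L 135 0 [0.6249 0.2979] 0.1097868620985192 want 0.112 0.106
L 135 0.006 [0.6241 0.2994] 0.10730278776083246 want 0.112 0.106
M 80 0 [0.6376 0.0872] 0.07862330798754007 want 0.09 0.08399999999999999
M 80 0.006 [0.6372 0.0889] 0.07688538000177388 want 0.09 0.08399999999999999
M 110 0 [0.6352 0.0907] 0.08675503304438988 want 0.09 0.08399999999999999
M 110 0.006 [0.6349 0.0923] 0.08485026716248936 want 0.09 0.08399999999999999
M 135 0 [0.6352 0.0905] 0.08736965933404883 want 0.09 0.08399999999999999
M 135 0.006 [0.6349 0.0922] 0.08545140308170182 want 0.09 0.08399999999999999
S 80 0 [ 0.5967 -0.3616] 0.06355046343716175 want 0.068 0.062000000000000006
S 80 0.006 [ 0.5976 -0.3602] 0.06219401077837479 want 0.068 0.062000000000000006
S 110 0 [ 0.5963 -0.3616] 0.06520061014440287 want 0.068 0.062000000000000006
S 110 0.006 [ 0.5971 -0.3602] 0.06380899876870717 want 0.068 0.062000000000000006
S 135 0 [ 0.4669 -0.4838] 0.35152896490306534 want 0.068 0.062000000000000006
S 135 0.006 [ 0.4705 -0.4798] 0.34405436822267094 want 0.068 0.062000000000000006
```

```bash
cat >> h.py <<'E'
D=dict(S=.084,M=.106,L=.128); LID=dict(S=(.4055,.1437),M=(.6303,-.1275),L=(.4296,-.042))
POT=dict(S=(.597,-.3615),M=(.6347,.090),L=(.6246,.2972)); SEAT=dict(S=.040,M=.048,L=.056)
G=.030  # TCP above lid origin
def pick(n):
    a=np.array(LID[n]); K,T,im=look("lid"+n,*a,.17); g=cv2.cvtColor(im,cv2.COLOR_RGB2GRAY)
    c=cv2.convexHull(blob(g>100,proj(K,T,[*a,.011])))[:,0]
    p,d=rfit(K,T,c,.011); print("lid",n,p,d,"want",D[n],"top",a)
    if abs(d-D[n])>.004 or np.hypot(*(p-a))>.008: print("BAD"); return False
    p=(p+a)/2
    q=quat(np.arctan2(p[1],p[0])); arm.movep([*p,.10],q)
    arm.move_straight([*p,G],.12,until_force=8); z=telemetry.current_eef_pos()[2]
    arm.gripper_close(40); w=telemetry.current_gripper_width()
    arm.move_straight([*p,.24],.25); print("z",z,"w",w,telemetry.current_gripper_width(),"F",telemetry.current_force(),telemetry.current_time_s())
    return abs(w-.026)<.004
def place(n):
    p=POT[n]; q=quat(np.arctan2(p[1],p[0])); arm.movep([*p,.24],q); arm.hold(.3)
    z=SEAT[n]+G
    arm.move_straight([*p,z+.02],.2); hit=arm.move_straight([*p,z-.004],.04,until_force=5)
    print("hit",hit,"dz",telemetry.current_eef_pos()-np.array([*p,z]),telemetry.current_force())
    arm.gripper_open(); arm.move_straight([*p,.2],.2)
    K,T=cam("wrist"); im=eyes.snapshot("wrist"); cv2.imwrite(f"pics/done{n}.png",im[:,:,::-1]); print(telemetry.current_time_s())
E
python3 - <<'E'
from h import *
if pick("M"): cv2.imwrite("pics/heldM.png",eyes.snapshot("wrist")[:,:,::-1])
E
```

```text
lid M [ 0.6289 -0.1268] 0.10651500225302628 want 0.106 top [ 0.6303 -0.1275]
z 0.030844268358994266 w 0.024651613797785337 0.024689899478912997 F [-0.4952 -0.0895 -1.9473] 8.1417
```

Run:
```python
from h import *
place("M")
a=cv2.imread("pics/heldM.png");b=cv2.imread("pics/doneM.png")
cv2.imwrite("pics/hm.png",cv2.resize(np.hstack([a,b]),(800,300)))
```

```text
hit True dz [0.0003 0.     0.002 ] [0.0754 0.698  4.2704]
12.125
```

View pics/hm.png

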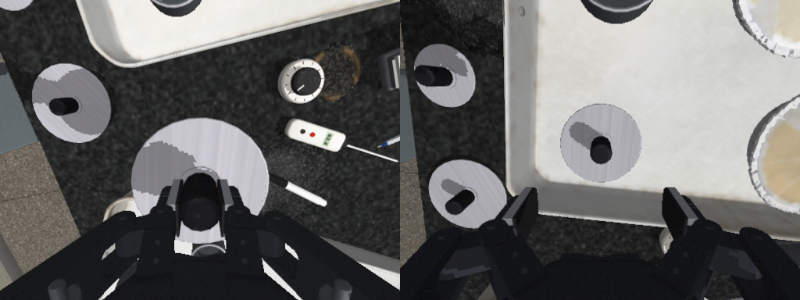

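The left half shows the lid held level by its knob. The right half shows it level on the medium pot, at about (600,143). Contact came 2 mm above nominal (the tray floor thickness) rather than 10 mm, so the step is in the mouth. I'll do the other two now.

Run:
```python
from h import *
for n in "LS":
    if not pick(n): break
    place(n)
arm.movep([.35,0,.35],quat(0))
t=eyes.snapshot("top"); cv2.imwrite("pics/top1.png",t[:,:,::-1]); cv2.imwrite("pics/scene1.png",eyes.snapshot("scene")[:,:,::-1])
a=cv2.resize(np.hstack([cv2.imread("pics/doneL.png"),cv2.imread("pics/doneS.png")]),(800,300))
b=cv2.resize(cv2.imread("pics/scene1.png")[60:270,100:],None,fx=1.4,fy=1.4)
b=np.pad(b,((0,300-b.shape[0]),(0,800-b.shape[1]),(0,0)))[:300]
cv2.imwrite("pics/fin.png",np.vstack([a,b]))
```

```text
lid L [ 0.428  -0.0418] 0.12860072096602282 want 0.128 top [ 0.4296 -0.042 ]
z 0.030858093728240377 w 0.02441197188341772 0.024819459357135407 F [-0.538  -0.8113 -1.0027] 15.8333
hit True dz [0.0002 0.0001 0.0022] [-1.4114 -0.6142  5.4775]
20.2667
lid S [0.4034 0.1449] 0.08455113086067068 want 0.084 top [0.4055 0.1437]
z 0.03085448783302746 w 0.02439577603145443 0.024692814342065394 F [-0.6588 -0.5566 -0.9862] 24.0583
hit True dz [ 0.0003 -0.0002  0.0021] [ 0.6707 -0.495   3.8369]
29.15
```

View pics/fin.png

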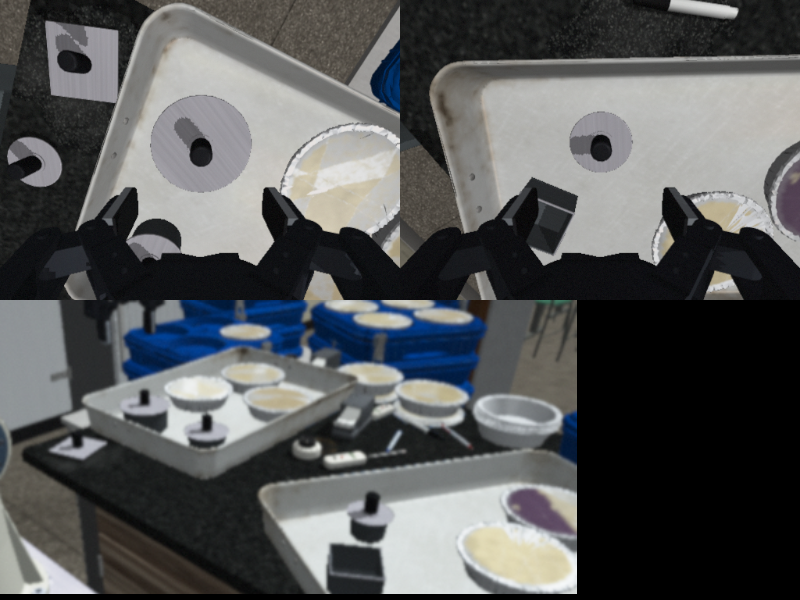

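All three lids look seated: wrist views at (200,143) and (600,142), and every knob upright in the scene view. I'll zoom in to check they are level before handing in.

Run:
```python
from h import *
s=cv2.imread("pics/scene1.png"); f=lambda y,x:cv2.resize(s[y:y+60,x:x+60],(390,390),interpolation=cv2.INTER_CUBIC)
cv2.imwrite("pics/z.png",cv2.resize(np.hstack([f(112,175),f(130,220),f(190,335)]),(798,266)))
K,T=cam("top"); 
for n,q in POT.items():
    f=np.load(f"pics/pot{n}.npz")
im=cv2.imread("pics/top1.png"); hsv=cv2.cvtColor(im,cv2.COLOR_BGR2GRAY)
# knob tops from top camera vs pot centres
for n,p in POT.items():
    e=proj(K,T,[*p,SEAT[n]+.002+.049]); u,v=e.astype(int); m=np.zeros_like(hsv); m[v-9:v+10,u-9:u+10]=hsv[v-9:v+10,u-9:u+10]<60
    y,x=np.nonzero(m); print(n,"exp knob px",e,"dark centroid",x.mean(),y.mean(),len(x))
```

```text
S exp knob px [377.6364 157.2359] dark centroid 375.30841121495325 158.9532710280374 107
M exp knob px [205.219  143.5184] dark centroid 206.21978021978023 145.53846153846155 91
L exp knob px [123.6788 146.8928] dark centroid 126.26785714285714 148.58035714285714 112
```

View pics/z.png

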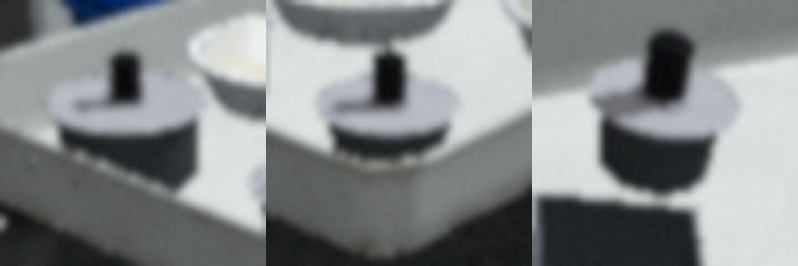

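The first two lids look level. The small one may lean slightly, though perspective could also explain that, so I'll compare each flange with a projected level disc.

Run:
```python
from h import *
K,T=cam("scene"); im=cv2.imread("pics/scene1.png"); out=[]
for n,p in POT.items():
    zc=SEAT[n]+.002+.010; t=np.linspace(0,2*np.pi,60); r=D[n]/2
    e=np.array([proj(K,T,[p[0]+r*np.cos(a),p[1]+r*np.sin(a),zc]) for a in t]); c=e.mean(0)
    kb=proj(K,T,[*p,zc]); kt=proj(K,T,[*p,zc+.039])
    x0,y0=(c-30).astype(int); s=8; cr=cv2.resize(im[y0:y0+50,x0:x0+60],(480,400),interpolation=cv2.INTER_NEAREST)
    cv2.polylines(cr,[np.int32((e-[x0,y0]+.5)*s)],True,(0,0,255),1)
    cv2.line(cr,*[tuple(int(i) for i in (k-[x0,y0]+.5)*s) for k in(kb,kt)],(0,255,0),1); out.append(cv2.resize(cr,(266,222)) if 0 else cr)
cv2.imwrite("pics/ov.png",cv2.resize(np.hstack(out[:1]+out[1:]),(800,222)))
cv2.imwrite("pics/ovS.png",np.vstack([out[0]]))
# wrist: level check from circle fit, small
for n in "SML":
    f=np.load(f"pics/pot{n}.npz")
```

```text
(no output)
```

View pics/ov.png

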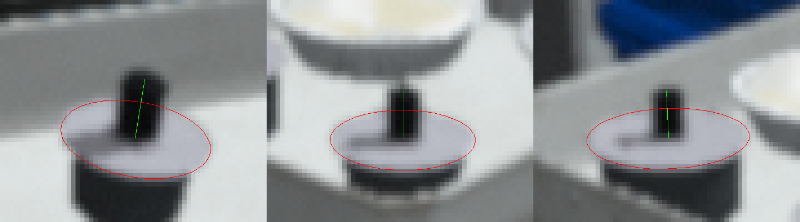

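View pics/ovS.png

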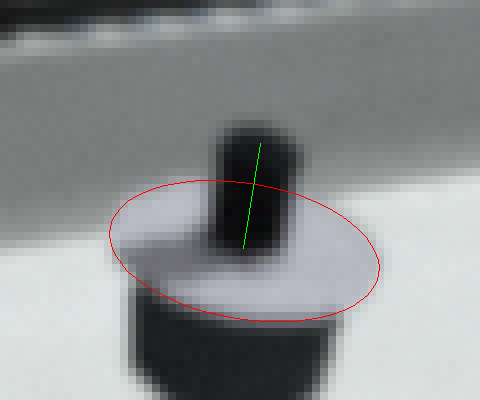

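The projected level discs match all three flanges, and the knob axes line up, so all three are level. The apparent lean was perspective. Handing in.

```bash
python3 -c "
from h import *
print(telemetry.current_time_s(), order.hand_in())"
```

```text
the job is handed in; nothing more can be done
30.9417 None
```

All three round lids are on the pots of their own size, and I handed the job in at 30.9 s, well under the 83 s limit. I did not touch the square tub or its lid.

- **Seating:** Each lid stopped about 2 mm above the nominal seated height. That fits the thickness of the tray floor; a step resting on the rim would have stopped about 8 mm higher still.
- **Level:** In the final scene picture, the outline of a level disc matched all three flanges and the knobs lined up. A slight lean I suspected in the small lid turned out to be perspective.
- **Disagreements:** The top and wrist cameras differed by 1–4 mm on pot and lid positions, so I averaged them. A rough check of the knob positions in the top view was off by 2–3 pixels (about 6–8 mm). I put that down to dark shadows and knob sides in the mask, and the scene overlay and contact heights did not support a shift.
- **Pots:** I did not measure the pot positions again after placing, but contact forces stayed at about 5 N and the lids lined up with the original pot positions.

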